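Clear the trimming board into the scrap tub

ROBOT

A 7-joint arm with a two-finger parallel gripper is mounted at the origin on the work surface. World frame = base frame: x ahead of the robot, y to its left, z up, the work surface at z = 0. Lengths are in m, angles in degrees, forces in N, time in s.
With the tool pointing down it reaches from about 0.4 to 0.875 m from the base axis. Payload 19.3 kg.
Tool frame: the origin (TCP) lies midway between the tips of the shut fingers; the grasp point (between the pads) lies arm.pinch_z behind it (arm.pinch_z is the distance from the TCP to the grasp point, in m); z points along the fingers, y is the line along which they close (so a half turn about z gives the same grasp; the last joint's range is limited). The gripper opens to 85 mm and grips with 20 to 120 N. Pads are 22 mm wide; open, the fingers measure 114 mm over their backs; the gripper's body (76 mm by 85 mm) begins 54 mm behind the grasp point. The pads swing forward as they close: fully open they stand 13 mm farther back than shut.
Start: joints at [-4.022, 29.874, -2.08, 91.645, 1.215, 58.505, -6.463], TCP at [0.625, -0, 0.231] pointing down, gripper open.
Joint ranges: [-166.77, 166.77], [-17.47, 122.26], [-85.68, 81.53], [9.62, 139.38], [-72.42, 252.41], [9.2, 110.78], [-144.41, 144.41]. Speed limits (degrees/s): [108.29, 108.29, 136.94, 136.94, 172.46, 172.46, 172.46].

INTERFACE

Orientations are given as a 3x3 rotation matrix whose columns are the frame's x, y, z axes.
In Python, from cell import sense, read_camera, workorder, arm gives the robot as it stands.
- The arm moves only by the tool send_rows, never from a script. Its argument "moves" is a list of rows, each a list of 3 entries, a list of its own where there are three numbers: the turn, a rotation vector about the world's x, y, z in rad, then the shift along the world's x, y, z in cm, then the finger opening in cm, from 0 to 8.54. A call has 1 to 10 rows; each row shifts and turns the commanded pose from where the row before left it; what a row does not reach is not made up. A row lasts 1/12 s, in which the tool goes at most 41.7 mm and 7.16 degrees, less where a joint would pass 70% of its speed; a pose out of reach is approached as far as the arm can. A call with a gripper value outside its range is refused whole. The fingers move at their own pace and stop on an object; "newtons" is the grip in N (left out, the last holds). Time passes only in rows, so rows that do not move let the fingers close. It gives the time, the measured TCP pose, the force, the opening and the grip force at its end, in the units of the state.
- sense(): the state, without advancing time (a new reading comes with each control period).
- read_camera(name): name is "scene" or "side" or "wrist"; returns a dict with "image" (384x512x3 uint8, red, green, blue), "mtx" (3x3 intrinsics, pixels), "xyz" and "orientation" of the camera in the world; the wrist camera has in their place "tool_from_camera" (4x4, takes a point from camera to tool coordinates, whose origin is the TCP and whose axes are the flange's). Camera axes: x right, y down, z forward; pixel columns grow to the right and rows downward; lengths in m; the calibration is good to about 2 mm. A picture is of the moment at which its call begins: read the wrist's pose just before it. There is no depth.
- workorder.job_done(): hands the job in; it is judged then, once.
The state is a dict: "t": time; "joint_positions": joint angles; "qd": joint speeds; "effort": joint torques, N m; "eef_pos": TCP position; "tcp_rot": TCP orientation; "force": force on the tool from outside, world axes, zero at the start; "torque": the same for the moment, N m; "width": opening from 0.0 (shut) to 1.0 (fully open); "finger_force": force on a finger pad.
Only numpy, scipy, OpenCV 4.12 (cv2) and the standard library are available. Lean on these libraries where they do the work, as an engineer would, in place of code of your own. Each camera call takes 0.05 s, during which the arm holds its last target. There are 200 camera calls.

TASK

Three stem butts and one whole mushroom are left on the trimming board. First slide the scrap tub squarely up against the front of the stand, then fold the board's gate all the way down so that it makes a chute over the tub, and then clear all three butts off the board into the tub. Leave the whole mushroom where it stands, and do not disturb the bottle, the carton and the jar around the work.

Things in the scene. Friction and masses are not known exactly. Their poses are not given: they have to be found in the camera images.
- stand: Fixed steel stand with a white trimming board 300 (x) x 200 (y) mm, top 125 mm above the table. Origin: on the table under the board's centre. Rim 12 mm high, 8 mm thick on top along the -x, +x, +y edges; the front edge (y = -100 mm) is open but for the gate. Upright front panel below the board: outer face at y = -85 mm. Axes here and below are the stand's own.
- tub: Loose scrap tub: open blue plastic crate, outside 310 (x) x 150 (y) x 70 (z) mm, walls 5 mm, 0.5 kg; slides with under 6 N. Origin: centre of its underside. It starts on the table 40 to 100 mm short of the front panel (-y side), long side roughly along the stand's x. Against the panel its origin is at stand y = -160 mm; its rim passes beneath board and gate.
- gate (a joint): Hinge angle (rad) of the gate: steel flap 270 mm wide, 68 mm high, 3 mm thick; hinge along the stand's x at y = -104 mm, 121 mm above the table. 0 = upright, positive = leaning out (-y), stop at 2.18 = fully down, a chute 35 degrees below level. Starts nearly upright, held by light friction; pushed out (under 2 N) beyond about 0.6 it falls to the stop by itself.
- gate_edge (a point): Middle of the gate's free edge, 68 mm from its hinge. Gate down, it is at stand y = -160 mm, 82 mm above the table. Low side lips, 14 mm high, on the gate's two ends (inner faces 262 mm apart) keep things on the chute; they point to the board while it is upright.
- butt_a: Loose stem butt (waste): blocky brown lump 40 x 34 x 24 mm with a pale cut stem stub, 22 mm across, 14 mm high, on top; about 35 g. Origin: centre of its underside, on the board at the start. Butts and mushroom stand in a row along the stand's x, about 64 mm apart, in any order, 75 mm or more behind the gate.
- butt_b: Loose stem butt like butt_a, lump 36 x 36 x 26 mm with a stub 20 mm across and 14 mm high. Origin: centre of its underside.
- butt_c: Loose stem butt like butt_a, lump 42 x 32 x 22 mm with a stub 24 mm across and 14 mm high. Origin: centre of its underside.
- mushroom: The whole mushroom: domed round cap 44 mm across on a stem 24 mm across, 46 mm high in all, standing on its stem on the board in the row with the butts; light, about 30 g. Origin: centre of its underside.
- bottle: Bystander: white plastic bottle 64 mm across, 190 mm high, standing on the table beyond the board's +y side. Origin: centre of its underside.
- carton: Bystander: closed cardboard carton 60 x 120 x 70 mm on the table beyond the board's +y side. Origin: centre of its underside.
- jar: Bystander: clear plastic jar 56 mm across, 80 mm high, on the table's far side. Origin: centre of its underside.

How it is judged (in metres and radians):
On the way, in this order (a step that is already met when the one before it is completed fails the run):
1. the tub stands squarely against the front panel (within 15 mm and 0.1 rad) while the gate has not yet been folded down (y of tub in the frame of stand above -0.175 m and angle between the x axis of tub and the x axis of stand, either way round below 0.1 rad and value of joint gate below 1 rad), for 0.2 s.
2. the gate is folded all the way down (value of joint gate above 2.05 rad), for 0.2 s.
At the end, for the whole second after the job is handed in: All three butts lie at rest in the tub (under 80 mm above its underside); the tub stands level against the front panel (within 15 mm and 0.1 rad); the gate is fully down (over 2.05 rad); the mushroom stands upright within 20 mm of where it was (x of butt_a in the frame of tub between -0.15 and 0.15 m and y of butt_a in the frame of tub between -0.07 and 0.07 m and z of each of butt_a, butt_b, butt_c in the frame of tub below 0.08 m and linear speed of each of butt_a, butt_b, butt_c below 0.03 m/s and x of butt_b in the frame of tub between -0.15 and 0.15 m and y of butt_b in the frame of tub between -0.07 and 0.07 m and x of butt_c in the frame of tub between -0.15 and 0.15 m and y of butt_c in the frame of tub between -0.07 and 0.07 m and y of tub in the frame of stand above -0.175 m and angle between the x axis of tub and the x axis of stand, either way round below 0.1 rad and angle between tub's own z axis and vertical below 0.1 rad and linear speed of tub below 0.02 m/s and value of joint gate above 2.05 rad and angle between mushroom's own z axis and vertical below 0.2 rad and distance of mushroom from where it was at the start of the episode below 0.02 m); the robot touches nothing.
It fails at once if the whole mushroom is knocked over or moved by more than 20 mm (distance of mushroom from where it was at the start of the episode above 0.02 m or angle between mushroom's own z axis and vertical above 0.5 rad).
It fails at once if the bottle, carton or jar is moved by more than 30 mm (distance of any of bottle, carton, jar from where it was at the start of the episode above 0.03 m).
It also fails if it takes over 64 s, if anything falls off the work surface, if the arm or the gripper's body presses on something with over 40 N, if the wrist force passes 120 N, or if a joint passes its speed limit or range.

## Working session

There is one attempt and no reset: what is moved stays moved. The work goes in short steps, Python scripts to look and compute and a tool call to move; the robot and the scene stay as the last step left them, time stands still between calls to the robot, and variables do not carry over. Pictures are saved under pics/ and viewed, at most 10 in all, crops included, and the job is handed in when it is done.

Besides the shell and the picture viewer there is one more tool, called as name([rows], argument=value, ...), one row to a line, values as JSON. send_rows: Moves the arm, as the interface text tells. Its arguments: {"type":"object","properties":{"moves":{"type":"array","items":{"type":"array"}},"newtons":{"type":"number"}},"required":["moves"]}

```bash
mkdir -p pics; ls; cat > h.py <<'E'
import numpy as np, cv2
from cell import sense, read_camera, workorder, arm
def cam(n):
    s=sense(); c=read_camera(n)
    if n=="wrist":
        T=np.eye(4);T[:3,:3]=np.array(s["tcp_rot"]);T[:3,3]=s["eef_pos"];M=T@np.array(c["tool_from_camera"])
        R,p=M[:3,:3],M[:3,3]
    else: R,p=np.array(c["orientation"]),np.array(c["xyz"])
    return c["image"],np.array(c["mtx"]),R,p
def ray(C,u,v): 
    _,K,R,p=C; d=R@np.linalg.solve(K,[u,v,1.]); return p,d/np.linalg.norm(d)
def onz(C,u,v,z):
    p,d=ray(C,u,v); return p+d*(z-p[2])/d[2]
def tri(C1,a,C2,b):
    p,d=ray(C1,*a);q,e=ray(C2,*b)
    s=np.linalg.lstsq(np.c_[d,-e],q-p,rcond=None)[0]; x,y=p+d*s[0],q+e*s[1]
    return (x+y)/2,np.linalg.norm(x-y)
def proj(C,X):
    _,K,R,p=C; q=K@(R.T@(np.asarray(X)-p)); return q[:2]/q[2]
E
python3 - <<'E'
from h import *
s=sense();print(s,arm.pinch_z)
C={n:cam(n) for n in("scene","side","wrist")}
import pickle;pickle.dump(C,open("c0.pkl","wb"))
for n in C: cv2.imwrite(f"pics/{n}0.png",cv2.cvtColor(C[n][0],cv2.COLOR_RGB2BGR)); print(n,C[n][3],C[n][2].round(2).tolist())
E
```

```text
pics
{'t': 0.0, 'joint_positions': array([-4.02442819, 29.90820638, -2.08224689, 91.67318677,  1.21411999,
       58.50393685, -6.46249864]), 'qd': array([-0.0046189 ,  0.01936708,  0.00548854,  0.02466641,  0.0295311 ,
       -0.00461719,  0.11825497]), 'effort': array([-4.24098413e-03, -9.27110124e+01,  1.97758444e+00, -3.69928443e+01,
        1.76317629e-02,  8.19846697e-03, -6.58496788e-05]), 'eef_pos': array([ 6.24669552e-01, -3.77127262e-07,  2.30739608e-01]), 'tcp_rot': array([[-4.52307420e-05,  9.99999391e-01, -1.10295640e-03],
       [ 9.99999997e-01,  4.51613431e-05, -6.29456064e-05],
       [-6.28957570e-05, -1.10295924e-03, -9.99999390e-01]]), 'force': array([-0.11215288, -0.74203876, -0.29753933]), 'torque': array([ 0.02377681, -0.02086157, -0.01197269]), 'finger_force': 0.0, 'width': 1.0012130280151006} 0.0187
scene [1.44054495 0.17901008 0.75636971] [[-0.04, 0.61, -0.79], [1.0, 0.01, -0.05], [-0.02, -0.79, -0.61]]
side [ 0.50149341 -0.77726732  0.75853906] [[0.99, -0.08, 0.13], [-0.15, -0.55, 0.82], [0.01, -0.83, -0.55]]
wrist [0.6249657  0.07439541 0.37410383] [[1.0, -0.0, -0.0], [-0.0, -0.96, -0.29], [-0.0, 0.29, -0.96]]
```

View pics/scene0.png

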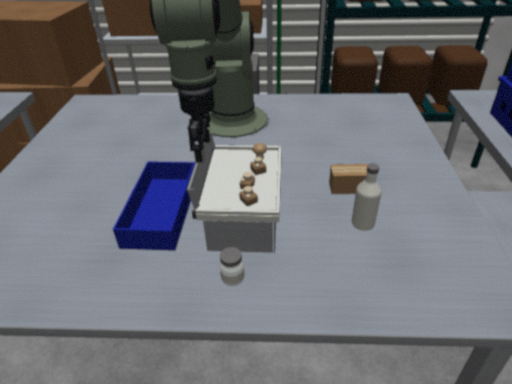

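View pics/side0.png

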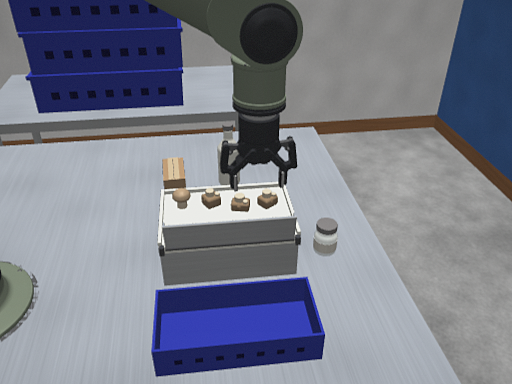

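View pics/wrist0.png

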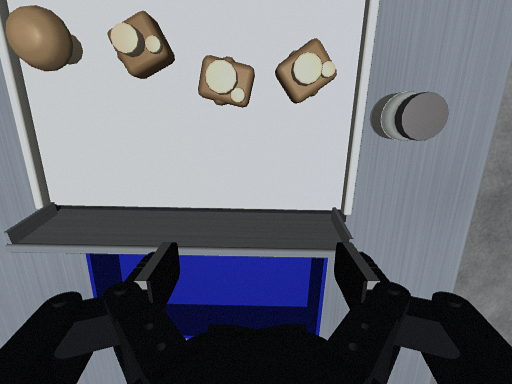

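The scene view shows the tub (about 155,205) short of the stand (240,190), with the gate upright and the row on the board. In the wrist view the mushroom is at the -x end (40,38), with butts at about (140,45), (227,80) and (307,70). The board's front edge is near row 208, the gate's free edge near row 248, and the jar at (415,115). Next I'll measure these.

```bash
python3 - <<'E'
from h import *
import pickle;C=pickle.load(open("c0.pkl","rb"))
def blobs(m,amin):
    n,l,st,ce=cv2.connectedComponentsWithStats(m.astype(np.uint8)); return [(l==i,st[i],ce[i]) for i in range(1,n) if st[i,4]>=amin]
# brown lumps incl. pale stubs
for n,box,am in(("wrist",(0,0,380,120),200),("side",(165,180,290,215),25),("scene",(232,140,272,208),25)):
    im=C[n][0].astype(int); sat=im[...,0]-im[...,2]; m=(sat>22)
    k=np.zeros_like(m);k[box[1]:box[3],box[0]:box[2]]=1;m&=k
    print(n)
    for b,st,ce in blobs(m,am): print(' ',st,ce.round(1),onz(C[n],*ce,.14).round(3))
    if n=="wrist":
        pale=m&(im[...,1]>170)
        for b,st,ce in blobs(pale,60): print('  pale',st,ce.round(1),onz(C[n],*ce,.163).round(3))
# tub
for n,box in(("side",(140,260,340,384)),("scene",(100,150,210,260))):
    im=C[n][0].astype(int); m=(im[...,2]-im[...,0]>45); k=np.zeros_like(m);k[box[1]:box[3],box[0]:box[2]]=1;m&=k
    b=max(blobs(m,50),key=lambda q:q[1][4])[0].astype(np.uint8)
    h=cv2.convexHull(cv2.findContours(b,0,2)[0][0]); a=cv2.approxPolyDP(h,4,True)[:,0]
    for p in a: print(n,p,'rim',onz(C[n],*p,.07).round(3),'table',onz(C[n],*p,0).round(3))
w=C["wrist"]; g=cv2.cvtColor(w[0],cv2.COLOR_RGB2GRAY).astype(int)
for u in(80,120,200,280,320):
    d=np.diff(g[190:300,u]); v=190+int(np.argmin(d))+.5; e=[190+i for i in range(len(d)) if abs(d[i])>20]
    print('front',u,v,onz(w,u,v,.125).round(4),e)
for v in(60,100,150,190):
    print('row',v,[(i,d) for i,d in enumerate(np.diff(g[v])) if abs(d)>15 and (i<60 or i>335)])
E
```

```text
wrist
  [   5    6   66   65 3201] [37.9 37.1] [0.455 0.132 0.14 ]
  [ 108   11   60   65 2125] [137.2  42.8] [0.532 0.128 0.14 ]
  [ 277   39   60   64 1600] [305.7  70.9] [0.664 0.108 0.14 ]
  [ 198   56   56   51 1466] [226.3  81.9] [0.6   0.099 0.14 ]
  pale [111  23  27  30 588] [123.4  37.2] [0.532 0.126 0.163]
  pale [145  36  15  16 149] [151.3  43.2] [0.551 0.122 0.163]
  pale [295  52  41  32 193] [321.  65.] [0.671 0.108 0.163]
  pale [206  60  30  33 168] [216.1  75.8] [0.595 0.101 0.163]
  pale [231  88  13  14  64] [235.8  95.2] [0.61  0.088 0.163]
side
  [165 180  25  22 366] [177.9 189.5] [0.461 0.174 0.14 ]
  [202 188  19  21 247] [211.2 198.3] [0.537 0.126 0.14 ]
  [258 188  20  21 236] [267.1 198.8] [0.665 0.105 0.14 ]
  [231 193  19  18 239] [240.2 202.8] [0.601 0.099 0.14 ]
scene
  [253 143  14  11 114] [259.2 148. ] [0.442 0.126 0.14 ]
  [251 155  15  18 166] [258.  164.7] [0.528 0.126 0.14 ]
  [240 172  17  32 352] [247.5 188.2] [0.634 0.104 0.14 ]
side [307 277] rim [ 0.716 -0.088  0.07 ] table [ 0.738 -0.018  0.   ]
side [324 332] rim [ 0.713 -0.231  0.07 ] t
[... 1694 characters left out ...]
9)), (389, np.int64(-43)), (402, np.int64(-55)), (403, np.int64(-45)), (409, np.int64(48)), (410, np.int64(39)), (444, np.int64(17)), (445, np.int64(21))]
row 150 [(21, np.int64(58)), (27, np.int64(-16)), (29, np.int64(-51)), (30, np.int64(-48)), (38, np.int64(71)), (39, np.int64(74)), (346, np.int64(-29)), (347, np.int64(-117)), (350, np.int64(65)), (351, np.int64(52)), (352, np.int64(19)), (358, np.int64(-30)), (359, np.int64(-44))]
row 190 [(30, np.int64(27)), (31, np.int64(50)), (38, np.int64(-47)), (39, np.int64(-57)), (47, np.int64(118)), (48, np.int64(29)), (342, np.int64(-152)), (345, np.int64(49)), (346, np.int64(58)), (347, np.int64(22)), (353, np.int64(-43)), (354, np.int64(-25))]
```

Measured in world axes:

| Item | Position (m) | Yaw (rad) |
|---|---|---|
| Stand origin | ≈ (0.566, 0.086) | ≈ -0.018 |
| Tub centre | ≈ (0.560, -0.156) | ≈ -0.02 |

- The tub rim measures 310 x 148 mm, which matches the given size.
- The tub has to go about +82 mm in y.
- I'll push it with the fingers open so there are two contact points.

send_rows([
  [[0,0,0],[-0.8,-3.9,0],8.5],
  [[0,0,0],[-0.8,-3.9,0],8.5],
  [[0,0,0],[-0.8,-3.9,0],8.5],
  [[0,0,0],[-0.8,-3.9,0],8.5],
  [[0,0,0],[-0.8,-3.9,0],8.5],
  [[0,0,0],[-0.8,-3.9,0],8.5],
  [[0,0,0],[-0.8,-3.9,0],8.5],
  [[0,0,0],[-0.8,-3.9,0],8.5],
  [[0,0,0],[0,0,-2],8.5],
  [[0,0,0],[0,0,-3],8.5],
])

```text
t: 0.98
eef_pos: [0.5609, -0.3157, 0.1828]
tcp_rot: [[0.005, 1.0, 0.004], [1.0, -0.005, -0.003], [-0.003, 0.004, -1.0]]
force: [1.5, 0.6, -0.1]
width: 0.994
finger_force: 0.0
```

send_rows([
  [[0,0,0],[0,0,-4],8.5],
  [[0,0,0],[0,0,-4],8.5],
  [[0,0,0],[0,0,-4],8.5],
  [[0,0,0],[0,0,-3.2],8.5],
  [[0,0,0],[0,2,0],8.5],
  [[0,0,0],[0,2,0],8.5],
  [[0,0,0],[0,1,0],8.5],
  [[0,0,0],[0,0.5,0],8.5],
  [[0,0,0],[0,0.5,0],8.5],
  [[0,0,0],[0,0.8,0],8.5],
])

```text
t: 1.82
eef_pos: [0.5611, -0.2451, 0.0298]
tcp_rot: [[0.001, 1.0, 0.001], [1.0, -0.001, -0.001], [-0.001, 0.001, -1.0]]
force: [-0.7, -0.8, 0.1]
width: 0.999
finger_force: 0.0
```

send_rows([
  [[0,0,0],[0,0.8,0],8.5],
  [[0,0,0],[0,0.8,0],8.5],
  [[0,0,0],[0,0.8,0],8.5],
  [[0,0,0],[0,0.8,0],8.5],
  [[0,0,0],[0,0.8,0],8.5],
  [[0,0,0],[0,0.8,0],8.5],
  [[0,0,0],[0,0.8,0],8.5],
  [[0,0,0],[0,0.8,0],8.5],
  [[0,0,0],[0,0.5,0],8.5],
  [[0,0,0],[0,0.5,0],8.5],
])

```text
t: 2.65
eef_pos: [0.5612, -0.1701, 0.0297]
tcp_rot: [[0.0, 1.0, 0.001], [1.0, -0.0, -0.001], [-0.001, 0.001, -1.0]]
force: [-0.2, -7.6, 4.3]
width: 0.992
finger_force: 3.0
```

send_rows([
  [[0,0,0],[0,0.4,0],8.5],
  [[0,0,0],[0,0.3,0],8.5],
  [[0,0,0],[0,0.2,0],8.5],
  [[0,0,0],[0,0,0],8.5],
])

```text
t: 2.98
eef_pos: [0.5604, -0.1626, 0.0296]
tcp_rot: [[0.002, 1.0, -0.0], [1.0, -0.002, -0.002], [-0.002, -0.0, -1.0]]
force: [-4.4, -10.9, 4.6]
width: 0.995
finger_force: 5.8
```

send_rows([
  [[0,0,0],[0,0.2,0],8.5],
  [[0,0,0],[0,0.2,0],8.5],
  [[0,0,0],[0,0,0],8.5],
])

```text
t: 3.23
eef_pos: [0.5592, -0.1615, 0.0297]
tcp_rot: [[0.005, 1.0, -0.002], [1.0, -0.005, -0.004], [-0.004, -0.002, -1.0]]
force: [-10.8, -25.4, 9.0]
width: 0.993
finger_force: 12.6
```

```bash
python3 - <<'E'
from h import *
c=cam("side")
cv2.imwrite("pics/side1.png",cv2.cvtColor(c[0],cv2.COLOR_RGB2BGR)[160:370,110:360].repeat(2,0).repeat(2,1))
im=c[0].astype(int); m=(im[...,2]-im[...,0]>45);m[:215]=0;m[:,:130]=0;m[:,345:]=0
cs=cv2.findContours(m.astype(np.uint8),0,2)[0];h=cv2.convexHull(np.vstack([q for q in cs if cv2.contourArea(q)>100]))
for p in cv2.approxPolyDP(h,3,True)[:,0]: print(p,onz(c,*p,.07).round(3),onz(c,*p,0).round(3))
E
```

```text
[297 252] [ 0.713 -0.008  0.07 ] [0.735 0.07  0.   ]
[312 300] [ 0.711 -0.151  0.07 ] [ 0.732 -0.088  0.   ]
[309 324] [ 0.69  -0.209  0.07 ] [ 0.71  -0.151  0.   ]
[156 340] [ 0.411 -0.203  0.07 ] [ 0.402 -0.145  0.   ]
[152 317] [ 0.403 -0.149  0.07 ] [ 0.393 -0.085  0.   ]
[155 263] [0.404 0.002 0.07 ] [0.395 0.081 0.   ]
```

View pics/side1.png

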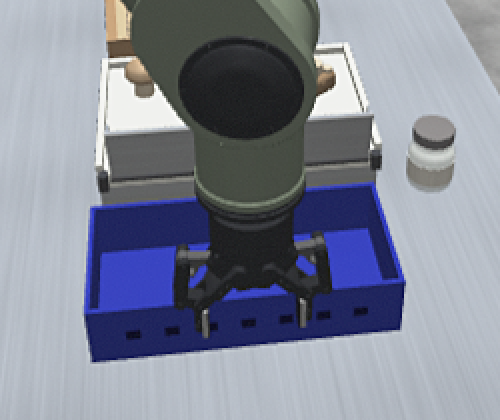

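The crop shows the tub square against the panel with the gate still upright. Its front rim runs from about (85,308) to (405,280), and the measured rim is at y -0.150, with the push force up to 25 N. I'll back off and go over the gate.

send_rows([
  [[0,0,0],[0,-1.5,0],8.5],
  [[0,0,0],[0,-1.5,0],8.5],
  [[0,0,0],[0,0,3.7],2],
  [[0,0,0],[0,0,3.7],2],
  [[0,0,0],[0,0,3.7],2],
  [[0,0,0],[0,0,3.7],2],
  [[0,0,0],[0,0,3.7],2],
  [[0,0,0],[0,0,3.7],2],
  [[0,0,0],[0.2,3.7,0],2],
  [[0,0,0],[0.2,3.7,0],2],
])

```text
t: 4.12
eef_pos: [0.5654, -0.1135, 0.2535]
tcp_rot: [[0.004, 1.0, 0.004], [1.0, -0.004, -0.001], [-0.001, 0.004, -1.0]]
force: [0.3, 0.9, -1.1]
width: 0.237
finger_force: 0.0
```

send_rows([
  [[0,0,0],[0.2,3.7,0],2],
  [[0,0,0],[0.2,3.7,0],2],
  [[0,0,0],[0.2,3.7,0],2],
  [[0,0,0],[0,3.0,0],2],
  [[0,0,0],[0,0,0],2],
  [[0,0,0],[0,0,-3],2],
  [[0,0,0],[0,0,-3],2],
  [[0,0,0],[0,0,-2],2],
  [[0,0,0],[0,0,0],2],
])

```text
t: 4.87
eef_pos: [0.5687, 0.0281, 0.1677]
tcp_rot: [[-0.001, 1.0, -0.006], [1.0, 0.001, -0.001], [-0.001, -0.006, -1.0]]
force: [-0.3, -0.5, -0.1]
width: 0.234
finger_force: 0.0
```

send_rows([
  [[0,0,0],[0,-1.2,0],2],
  [[0,0,0],[0,-1.2,0],2],
  [[0,0,0],[0,-1.2,0],2],
  [[0,0,0],[0,-1.2,0],2],
  [[0,0,0],[0,-1.2,0],2],
  [[0,0,0],[0,-1.2,0],2],
  [[0,0,0],[0,-1.2,0],2],
  [[0,0,0],[0,-1.2,0],2],
  [[0,0,0],[0,0,2],2],
  [[0,0,0],[0,0,2],2],
])

```text
t: 5.7
eef_pos: [0.5703, -0.0697, 0.211]
tcp_rot: [[0.002, 1.0, -0.002], [1.0, -0.002, -0.0], [-0.0, -0.002, -1.0]]
force: [-0.7, -0.8, -0.2]
width: 0.237
finger_force: 0.0
```

send_rows([
  [[0,0,0],[0,2.5,2],2],
  [[0,0,0],[0,2.5,2],5],
  [[0,0,0],[0,2.5,2],5],
  [[0,0,0],[0,2.5,0],5],
  [[0,0,0],[0,0,0],5],
  [[0,0,0],[0,0,0],5],
])

```text
t: 6.2
eef_pos: [0.571, 0.0327, 0.2714]
tcp_rot: [[-0.002, 1.0, 0.0], [1.0, 0.002, 0.0], [0.0, 0.0, -1.0]]
force: [0.5, -1.3, -1.2]
width: 0.588
finger_force: 0.0
```

```bash
python3 - <<'E'
from h import *
import pickle
w=cam("wrist");s=cam("side");sc=cam("scene");pickle.dump((w,s,sc),open("c1.pkl","wb"))
print(sense()["eef_pos"],sense()["t"])
cv2.imwrite("pics/w2.png",cv2.cvtColor(np.hstack([w[0][:,:],s[0][150:,130:350].repeat(2,0).repeat(2,1)[:384,100:388]]),cv2.COLOR_RGB2BGR))
im=w[0].astype(int); m=((im[...,0]-im[...,2]>22)).astype(np.uint8);m[300:]=0
for c in cv2.findContours(m,0,2)[0]:
    if cv2.contourArea(c)<300: continue
    print(cv2.boundingRect(c),cv2.minAreaRect(c))
E
```

```text
[0.57092141 0.03058112 0.27094868] 6.35
(263, 103, 47, 39) ((286.0294494628906, 121.88236236572266), (41.71612548828125, 38.07809066772461), 14.03624439239502)
(329, 90, 49, 49) ((352.5, 114.0), (36.529197692871094, 43.38914108276367), 59.03623962402344)
(195, 69, 47, 49) ((217.6000213623047, 93.69998931884766), (40.24921798706055, 38.90758514404297), 63.43495178222656)
(119, 67, 48, 49) ((142.60293579101562, 90.83822631835938), (50.42057800292969, 44.07513427734375), 59.03623962402344)
```

View pics/w2.png

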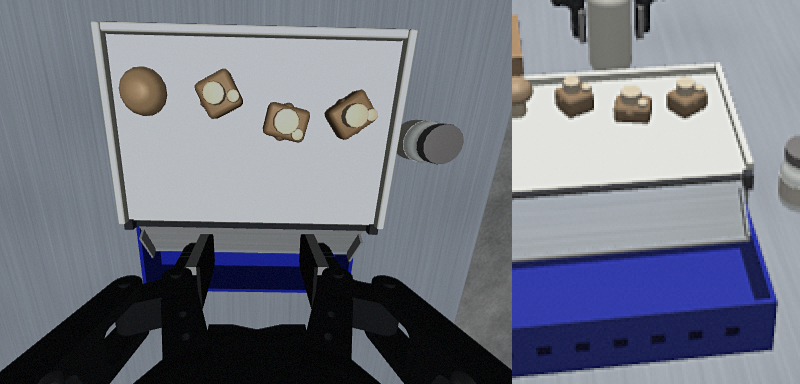

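The picture shows the gate folded down over the tub, with all the pieces undisturbed. In the wrist view the butts are at (218,94), (286,122) and (352,114), and the mushroom at (142,91). I'll compute the butt positions from the two wrist places.

```bash
cat >> h.py <<'E'
def lumps(C,n=4,vmax=300,thr=22):
    im=C[0].astype(int); m=(im[...,0]-im[...,2]>thr).astype(np.uint8);m[vmax:]=0
    o=[]
    for c in cv2.findContours(m,0,2)[0]:
        if cv2.contourArea(c)<300: continue
        k=np.zeros_like(m);cv2.drawContours(k,[c],0,1,-1)
        p=((im[...,1]>150)&(k>0)).astype(np.uint8); p=cv2.morphologyEx(p,2,np.ones((7,7),np.uint8))
        o.append((cv2.minAreaRect(c),cv2.findContours(p,0,2)[0],c))
    return sorted(o,key=lambda t:t[0][0][0])
E
python3 - <<'E'
from h import *
import pickle
w0=pickle.load(open("c0.pkl","rb"))["wrist"];w1,s,sc=pickle.load(open("c1.pkl","rb"))
for a,b in zip(lumps(w0),lumps(w1)):
    f=lambda t:max((cv2.minEnclosingCircle(c) for c in t[1]),key=lambda q:q[1]) if t[1] else ((0,0),0)
    A,B=f(a),f(b); print('rect',np.round(b[0][0],1),'z.137',onz(w0,*a[0][0],.137).round(4),onz(w1,*b[0][0],.137).round(4),'angles',round(a[0][2]),round(b[0][2]))
    X,e=tri(w0,A[0],w1,B[0]);print('   stub',np.round(A[0],0),np.round(B,0) if 0 else np.round(B[0],0),X.round(4),round(e,4)); X,e=tri(w0,a[0][0],w1,b[0][0]);print('   lump tri',X.round(4),round(e,4))
E
```

```text
rect [142.6  90.8] z.137 [0.4529 0.1328 0.137 ] [0.4603 0.1286 0.137 ] angles 38 59
   stub [0 0] [0 0] [-26.7012  11.6806 -32.8095] 0.0469
   lump tri [0.4696 0.1269 0.1601] 0.0004
rect [217.6  93.7] z.137 [0.5307 0.1281 0.137 ] [0.5331 0.1261 0.137 ] angles 60 63
   stub [124.  38.] [213.  92.] [0.5329 0.1252 0.1659] 0.0002
   lump tri [0.5346 0.1256 0.1472] 0.0004
rect [286.  121.9] z.137 [0.5997 0.1006 0.137 ] [0.6008 0.0997 0.137 ] angles 9 14
   stub [220.  76.] [289. 125.] [0.5997 0.0988 0.1765] 0.0012
   lump tri [0.6003 0.0999 0.1426] 0.0001
rect [352.5 114. ] z.137 [0.6652 0.108  0.137 ] [0.6669 0.1074 0.137 ] angles 59 59
   stub [308.  68.] [361. 116.] [0.66   0.1053 0.1768] 0.002
   lump tri [0.6642 0.1072 0.1441] 0.0006
```

Heights agree: lump and stub centres come out at about 0.145 and one stub top at 0.166. I'll take the +x butt first, with the tool turned -59°.

send_rows([
  [[0,0,-0.115],[1.0,0.8,0],6],
  [[0,0,-0.115],[1.0,0.8,0],6],
  [[0,0,-0.115],[1.0,0.8,0],6],
  [[0,0,-0.115],[1.0,0.8,0],6],
  [[0,0,-0.115],[1.0,0.8,0],6],
  [[0,0,-0.115],[1.0,0.8,0],6],
  [[0,0,-0.115],[1.0,0.8,0],6],
  [[0,0,-0.115],[1.0,0.9,0],6],
  [[0,0,-0.115],[1.3,1.0,0],6],
  [[0,0,0],[0,0,0],6],
])

```text
t: 7.18
eef_pos: [0.6653, 0.108, 0.2703]
tcp_rot: [[0.863, 0.505, -0.0], [0.505, -0.863, 0.0], [-0.0, -0.0, -1.0]]
force: [0.4, -0.2, -0.0]
width: 0.699
finger_force: 0.0
```

send_rows([
  [[0,0,0],[0,0,-3],6],
  [[0,0,0],[0,0,-3],6],
  [[0,0,0],[0,0,-3],6],
  [[0,0,0],[0,0,0],6],
])

```text
t: 7.52
eef_pos: [0.6611, 0.1052, 0.1757]
tcp_rot: [[0.859, 0.511, -0.008], [0.511, -0.859, -0.002], [-0.008, -0.002, -1.0]]
force: [-0.9, -0.3, -0.3]
width: 0.701
finger_force: 0.0
```

send_rows([
  [[0,0,0],[0,0,-2.0],6],
  [[0,0,0],[0,0,-2.0],6],
  [[0,0,0],[0,0,-0.8],6],
  [[0,0,0],[0,0,0],6],
  [[0,0,0],[0,0,0],6],
])

```text
t: 7.93
eef_pos: [0.6644, 0.1065, 0.1345]
tcp_rot: [[0.86, 0.511, 0.001], [0.511, -0.86, 0.0], [0.001, 0.0, -1.0]]
force: [-0.3, -0.0, 0.4]
width: 0.7
finger_force: 0.0
```

send_rows([
  [[0,0,0],[0,0,-0.5],6],
  [[0,0,0],[0,0,0],3],
  [[0,0,0],[0,0,0],2.5],
  [[0,0,0],[0,0,0],2.5],
  [[0,0,0],[0,0,0],2.5],
  [[0,0,0],[0,0,0],2.5],
], newtons=20)

```text
t: 8.43
eef_pos: [0.6643, 0.107, 0.129]
tcp_rot: [[0.86, 0.511, 0.001], [0.511, -0.86, 0.0], [0.001, 0.0, -1.0]]
force: [-2.1, 0.1, 6.1]
width: 0.402
finger_force: 19.5
```

send_rows([
  [[0,0,0],[0,0,2],2.5],
  [[0,0,0],[0,0,3],2.5],
  [[0,0,0],[0,-3,1],2.5],
  [[0,0,0],[-0.7,-3.5,0],2.5],
  [[0,0,0],[-0.7,-3.5,0],2.5],
  [[0,0,0],[-0.7,-3.5,0],2.5],
  [[0,0,0],[-0.7,-3.5,0],2.5],
  [[0,0,0],[-0.7,-3.0,0],2.5],
  [[0,0,0],[0,-2.0,0],2.5],
  [[0,0,0],[0,0,0],2.5],
])

```text
t: 9.27
eef_pos: [0.6282, -0.1187, 0.1888]
tcp_rot: [[0.863, 0.506, 0.0], [0.506, -0.863, -0.002], [-0.001, 0.002, -1.0]]
force: [-0.1, -0.2, -0.9]
width: 0.407
finger_force: 19.5
```

send_rows([
  [[0,0,0],[0,0,-2.5],2.5],
  [[0,0,0],[0,0,-2.5],2.5],
  [[0,0,0],[0,0,-2.3],2.5],
  [[0,0,0],[0,0,0],2.5],
  [[0,0,0],[0,0,0],5],
  [[0,0,0],[0,0,0],5],
  [[0,0,0],[0,0,0],5],
  [[0,0,0],[0,0,3.5],5],
  [[0,0,0],[0,0,3.5],5],
  [[0,0,0],[0,0,3.5],5],
])

```text
t: 10.1
eef_pos: [0.629, -0.1131, 0.223]
tcp_rot: [[0.86, 0.51, 0.001], [0.51, -0.86, -0.0], [0.001, 0.001, -1.0]]
force: [0.5, -0.3, -0.3]
width: 0.584
finger_force: 0.0
```

send_rows([
  [[0,0,-0.12],[-0.5,3.5,0],6],
  [[0,0,-0.12],[-0.5,3.5,0],6],
  [[0,0,-0.12],[-0.5,3.5,0],6],
  [[0,0,-0.12],[-0.5,3.5,0],6],
  [[0,0,-0.12],[-0.5,3.5,0],6],
  [[0,0,-0.12],[-0.4,3.5,0],6],
  [[0,0,-0.03],[0,0.2,0],6],
  [[0,0,0],[0,0,0],6],
  [[0,0,0],[0,0,0],6],
])

```text
t: 10.85
eef_pos: [0.6003, 0.0988, 0.2214]
tcp_rot: [[0.978, -0.211, 0.001], [-0.211, -0.978, 0.0], [0.001, -0.0, -1.0]]
force: [-0.2, -0.6, -0.4]
width: 0.704
finger_force: 0.0
```

```bash
python3 - <<'E'
from h import *
s=cam("side");w=cam("wrist");st=sense();print(st["eef_pos"],st["width"])
for b in lumps(w,vmax=384): print(np.round(b[0][0]),onz(w,*b[0][0],.145).round(4),round(cv2.contourArea(b[2])))
cv2.imwrite("pics/x3.png",cv2.cvtColor(np.hstack([w[0],s[0][150:342,150:340].repeat(2,0).repeat(2,1)])[:, :800],cv2.COLOR_RGB2BGR))
E
```

```text
[0.60036239 0.09756958 0.22107734] 0.7002059480948787
[ 36. 326.] [0.5207 0.3435 0.145 ] 363
[243. 276.] [0.5327 0.1253 0.145 ] 1198
[254. 204.] [0.6014 0.0994 0.145 ] 1520
[429. 116.] [ 0.6434 -0.0508  0.145 ] 364
```

View pics/x3.png

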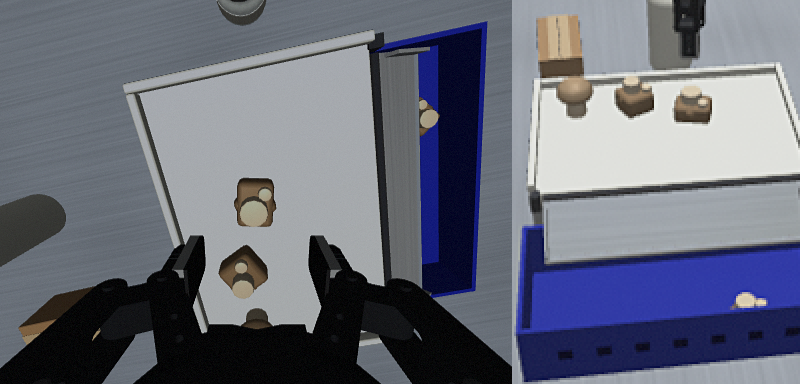

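The first butt lies in the tub (wrist view 428,117; side view 745,300). The next one is right under the tool, measured at (0.601, 0.099).

send_rows([
  [[0,0,0],[0,0,-3],6],
  [[0,0,0],[0,0,-3],6],
  [[0,0,0],[0,0,-2.2],6],
  [[0,0,0],[0,0,-1],6],
  [[0,0,0],[0,0,0],6],
  [[0,0,0],[0,0,0],3],
  [[0,0,0],[0,0,0],2.5],
  [[0,0,0],[0,0,0],2.5],
  [[0,0,0],[0,0,0],2.5],
  [[0,0,0],[0,0,0],2.5],
], newtons=20)

```text
t: 11.78
eef_pos: [0.6009, 0.0988, 0.1299]
tcp_rot: [[0.977, -0.213, 0.002], [-0.213, -0.977, 0.0], [0.002, -0.001, -1.0]]
force: [-0.2, -2.2, 9.9]
width: 0.366
finger_force: 21.2
```

send_rows([
  [[0,0,0],[0,0,2],2.5],
  [[0,0,0],[0,0,3],2.5],
  [[0,0,0],[0,-2.7,1],2.5],
  [[0,0,0],[-0.8,-3.5,0],2.5],
  [[0,0,0],[-0.8,-3.5,0],2.5],
  [[0,0,0],[-0.8,-3.5,0],2.5],
  [[0,0,0],[-0.8,-3.5,0],2.5],
  [[0,0,0],[-0.8,-3.0,0],2.5],
  [[0,0,0],[0,-1.5,0],2.5],
  [[0,0,0],[0,0,0],2.5],
])

```text
t: 12.62
eef_pos: [0.5596, -0.1173, 0.1896]
tcp_rot: [[0.976, -0.217, 0.002], [-0.217, -0.976, -0.001], [0.002, 0.001, -1.0]]
force: [-0.3, -0.1, -1.1]
width: 0.37
finger_force: 20.1
```

send_rows([
  [[0,0,0],[0,0,-2.5],2.5],
  [[0,0,0],[0,0,-2.5],2.5],
  [[0,0,0],[0,0,-2.3],2.5],
  [[0,0,0],[0,0,0],2.5],
  [[0,0,0],[0,0,0],5],
  [[0,0,0],[0,0,0],5],
  [[0,0,0],[0,0,0],5],
  [[0,0,0],[0,0,3.5],5],
  [[0,0,0],[0,0,3.5],5],
  [[0,0,0],[0,0,3.5],5],
])

```text
t: 13.45
eef_pos: [0.5599, -0.1131, 0.2229]
tcp_rot: [[0.977, -0.213, 0.001], [-0.213, -0.977, -0.0], [0.001, 0.0, -1.0]]
force: [0.9, -0.9, 0.3]
width: 0.587
finger_force: 0.0
```

send_rows([
  [[0,0,0.12],[-0.4,3.5,0],5.5],
  [[0,0,0.12],[-0.4,3.5,0],5.5],
  [[0,0,0.12],[-0.4,3.5,0],5.5],
  [[0,0,0.12],[-0.4,3.5,0],5.5],
  [[0,0,0.12],[-0.4,3.5,0],5.5],
  [[0,0,0.1],[-0.4,3.5,0],5.5],
  [[0,0,0],[-0.3,2.8,0],5.5],
  [[0,0,0],[0,0,0],5.5],
  [[0,0,0],[0,0,0],5.5],
])

```text
t: 14.2
eef_pos: [0.5331, 0.1264, 0.2215]
tcp_rot: [[0.883, 0.469, 0.002], [0.469, -0.883, 0.001], [0.002, 0.0, -1.0]]
force: [-0.4, -1.2, 0.3]
width: 0.645
finger_force: 0.0
```

```bash
python3 - <<'E'
from h import *
w=cam("wrist");st=sense();print(st["eef_pos"],st["width"])
for b in lumps(w,vmax=384): print(np.round(b[0][0]),onz(w,*b[0][0],.147).round(4),round(cv2.contourArea(b[2])),round(b[0][2]),np.round(b[0][1]))
E
```

```text
[0.53327866 0.12494292 0.22131673] 0.6476414564283195
[ 23. 149.] [0.4862 0.316  0.147 ] 2741 22 [70. 51.]
[226. 270.] [0.4627 0.1213 0.147 ] 1262 9 [37. 44.]
[259. 204.] [0.5348 0.1246 0.147 ] 1466 90 [40. 40.]
```

Aligned: the butt's edges line up with the tool and its centre is at (0.535, 0.125). I'll descend and grip.

send_rows([
  [[0,0,0],[0.1,0,-3],5.5],
  [[0,0,0],[0,0,-3],5.5],
  [[0,0,0],[0,0,-2.2],5.5],
  [[0,0,0],[0,0,-1],5.5],
  [[0,0,0],[0,0,0],5.5],
  [[0,0,0],[0,0,0],3],
  [[0,0,0],[0,0,0],2.5],
  [[0,0,0],[0,0,0],2.5],
  [[0,0,0],[0,0,0],2.5],
  [[0,0,0],[0,0,0],2.5],
], newtons=20)

```text
t: 15.08
eef_pos: [0.5349, 0.1249, 0.1297]
tcp_rot: [[0.884, 0.467, 0.002], [0.467, -0.884, 0.001], [0.002, 0.001, -1.0]]
force: [-1.3, -1.7, 9.4]
width: 0.414
finger_force: 21.3
```

send_rows([
  [[0,0,0],[0,0,2],2.5],
  [[0,0,0],[0,0,3],2.5],
  [[0,0,0],[0,-3,1],2.5],
  [[0,0,0],[0,-3.7,0],2.5],
  [[0,0,0],[0,-3.7,0],2.5],
  [[0,0,0],[-1,-3.7,0],2.5],
  [[0,0,0],[-1.5,-3.7,0],2.5],
  [[0,0,0],[-1.5,-3.6,0],2.5],
  [[0,0,0],[-0.5,-2.4,0],2.5],
  [[0,0,0],[0,0,0],2.5],
])

```text
t: 15.92
eef_pos: [0.4876, -0.1184, 0.1895]
tcp_rot: [[0.887, 0.461, 0.001], [0.461, -0.887, -0.002], [0.0, 0.002, -1.0]]
force: [0.2, -0.3, -0.7]
width: 0.414
finger_force: 20.2
```

send_rows([
  [[0,0,0],[0,0,-2.5],2.5],
  [[0,0,0],[0,0,-2.5],2.5],
  [[0,0,0],[0,0,-2.3],2.5],
  [[0,0,0],[0,0,0],2.5],
  [[0,0,0],[0,0,0],5],
  [[0,0,0],[0,0,0],5],
  [[0,0,0],[0,0,0],5],
  [[0,0,0],[0,0,3.5],5],
  [[0,0,0],[0,0,3.5],5],
  [[0,0,0],[0,0,3.5],5],
])

```text
t: 16.75
eef_pos: [0.4888, -0.1131, 0.2229]
tcp_rot: [[0.884, 0.467, 0.001], [0.467, -0.884, -0.0], [0.001, 0.0, -1.0]]
force: [1.1, 1.0, 0.0]
width: 0.584
finger_force: 0.0
```

send_rows([
  [[0,0,0],[0,-2,3],5],
  [[0,0,0],[0,-2,3],5],
  [[0,0,0],[0,0,0],5],
  [[0,0,0],[0,0,0],5],
])

```text
t: 17.08
eef_pos: [0.4896, -0.154, 0.2829]
tcp_rot: [[0.885, 0.465, 0.005], [0.465, -0.885, -0.001], [0.004, 0.003, -1.0]]
force: [1.3, -0.4, -0.2]
width: 0.585
finger_force: 0.0
```

```bash
python3 - <<'E'
from h import *
s=cam("side");sc=cam("scene");w=cam("wrist");st=sense();print(st["eef_pos"],st["force"],st["t"])
im=s[0].astype(int)
cv2.imwrite("pics/x4.png",cv2.cvtColor(np.hstack([s[0][150:342,130:340].repeat(2,0).repeat(2,1),sc[0][120:270,100:290].repeat(2,0).repeat(2,1)[:300].copy() if 0 else cv2.resize(sc[0][120:270,100:290],(380,384))]),cv2.COLOR_RGB2BGR))
m=(im[...,2]-im[...,0]>45);m[:215]=0;m[:,:130]=0;m[:,345:]=0
cs=cv2.findContours(m.astype(np.uint8),0,2)[0];h=cv2.convexHull(np.vstack([q for q in cs if cv2.contourArea(q)>100]))
for p in cv2.approxPolyDP(h,3,True)[:,0]: print(p,onz(s,*p,.07).round(3))
E
```

```text
[ 0.48872646 -0.15233302  0.28003065] [-0.20919239  0.35592267  0.12082758] 17.2333
[297 252] [ 0.713 -0.008  0.07 ]
[312 300] [ 0.711 -0.151  0.07 ]
[309 324] [ 0.69  -0.209  0.07 ]
[156 340] [ 0.411 -0.203  0.07 ]
[152 317] [ 0.403 -0.149  0.07 ]
[155 263] [0.404 0.002 0.07 ]
```

View pics/x4.png

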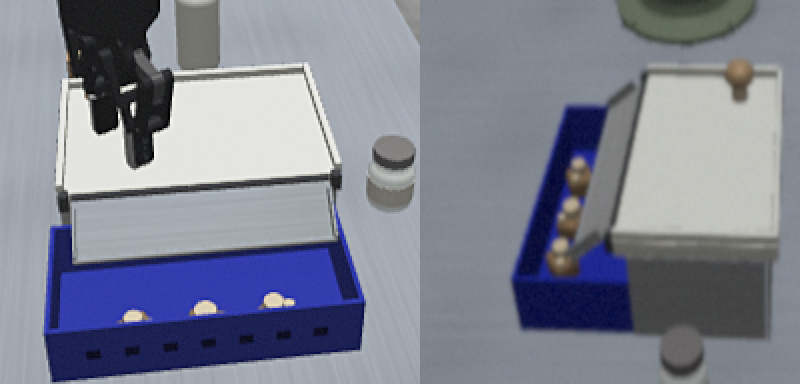

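All three butts are in the tub (scene crop 578,175; 570,215; 562,257). The mushroom still stands at (740,75), the gate is down, the tub hasn't moved, and the arm is clear of everything.

```bash
python3 -c "
from cell import workorder
print(workorder.job_done())"
```

```text
the job is handed in; nothing more can be done
None
```

The job is handed in, with no verdict returned: the last camera check showed all three butts in the tub, the tub square against the stand, the gate fully down and the mushroom still standing in its place.

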